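# Hook the vent cover in and snap it down on the bench air cleaner

### The job

The filter cover of the small grey air cleaner on the ink table is off. Take the slotted white cover with the orange grip, hook its lip into the slot under the cleaner's black hood while the cover is still tilted, then swing its other end down until it snaps flat under the orange spring catch, and let go. Leave the plain cover with the blue grip lying where it is.

Things in the scene. Friction and masses are not known exactly. Their poses are not given: they have to be found in the camera images.
- vent_cover: White slotted cover, loose, flat on the table. Plate 110 (x) x 90 (y) x 6 mm; lip on its -x edge 50 mm wide, 5 mm thick, 18 mm beyond the plate (to x = -73 mm). Upright orange grip bar on top, x = -15 to +35 mm, 16 mm wide in y (grasp it across y), its top 48 mm above the underside. About 0.12 kg. Origin: centre of the plate's underside; x away from the lip, z up.
- cover_lip (a point): Centre of the lower edge of the lip's tip on the slotted cover, at (-73, 0, 0) mm in the cover's frame; its axes are the cover's.
- blank_cover: Bystander: plain white plate 110 x 90 x 6 mm with four screw heads, no slots and no lip, with a blue grip bar shaped like the other (top 48 mm high). Origin: centre of its underside. Must not be disturbed.
- air_cleaner: Grey air cleaner, fixed, 170 (x) x 130 (y) mm. Origin: centre of its underside; x runs from its black hood (robot side) to its orange catch, z up. Deck 55 mm high, with ledges round a filter opening 72 mm wide (y), x = -38 to +42 mm. Fully home, the slotted cover lies on the deck, its origin at about (0, 0, 55) mm, its axes along these.
- slot (a point): Mid slot mouth on the cleaner, at (-61, 0, 55) mm, same axes. Slot opens to +x: bar's underside 12 mm above this point, bar's top 18 mm; 74 mm wide, end wall 15 mm in (-x). Deck cut away from that wall to 23 mm outside (+x): a well 114 mm wide, floor 18 mm below this point, so a cover tilted some 25 degrees, lip's tip about 8 mm below this point, slides in under the bar.
- catch (a joint): Orange spring catch at the cleaner's +x end, 40 mm wide; in the cleaner's frame its sloping face runs from x = 46 mm, 63 mm high, up to x = 59 mm, 85 mm high. The cover's end pressed down on it pushes it back (about 5 to 12 N on the grip), then it springs out over the cover. Value: m towards +x, 0 = sprung out, at most 0.018; spring 1 to 3 N.

How it is judged:
By the outcome, as a careful person would: the job done as asked, in the order asked, and still so for the second after the job is handed in, with the robot touching nothing.
It also fails if it takes over 38 s, if anything falls off the work surface, if the arm or the gripper's body presses on something with over 40 N, if the wrist force passes 120 N, or if a joint passes its speed limit or range.

### The arm

A 7-joint arm with a two-finger parallel gripper is mounted at the origin on the work surface; the furniture and walls round the work are solid. World frame = base frame: x ahead of the robot, y to its left, z up, the work surface at z = 0. Lengths are in m, angles in rad, forces in N, time in s.
With the tool pointing down it reaches from about 0.35 to 0.9 m from the base axis. Payload 19.9 kg.
Tool frame: the origin (TCP) lies on the centre line of the jaws, within the pads' length; the fingertips stand 22 mm ahead of it and the grasp point (between the pads) lies 3 mm ahead of it; z points along the fingers, y is the direction in which the jaws open and shut (so a half turn about z gives the same grasp; the last joint's range is limited). The gripper opens to 85 mm and grips with 20 to 120 N. Pads are 22 mm wide; open, the fingers measure 114 mm over their backs; the gripper's body (76 mm by 85 mm) begins 54 mm behind the grasp point. The pads swing forward as they close: fully open they stand 13 mm farther back than shut.
Start: joints at [1.304, 0.417, -0.01, 1.614, 0.005, 1.111, -0.053], TCP at [0.14, -0.609, 0.253] pointing down, gripper open.
Joint ranges: [-2.81, 2.81], [-0.39, 2.02], [-1.27, 1.25], [0.06, 2.57], [-1.19, 4.33], [0.19, 2], [-2.82, 2.82]. Speed limits (rad/s): [1.89, 1.89, 2.39, 2.39, 3.01, 3.01, 3.01].

### API

Orientations are given as a unit quaternion [x, y, z, w].
In Python, from plant import env, cams gives the robot as it stands.
- The arm moves only by the tool apply_moves, never from a script. Its argument "rows" is text: rows parted by semicolons, each of 7 numbers parted by spaces: the turn, a rotation vector about the tool's x, y, z in units of 8 degrees (1.0 is 8 degrees), then the shift along the tool's x, y, z in units of 50 mm (1.0 is 50 mm), then the finger opening in mm, from 0 to 85.4. In form: rx ry rz dx dy dz claw; .... A call has 1 to 12 rows; each row is the pose to reach, as a shift and turn from the pose commanded when the call began, along the tool's axes at that moment; what a row does not reach only later rows make up. A row lasts 1/8 s, in which the tool goes at most 62.5 mm and 10.7 degrees, less where a joint would pass 70% of its speed; a pose out of reach is approached as far as the arm can. A call with a gripper value outside its range is refused whole. The fingers move at their own pace and stop on an object; the grip force is fixed at half the most. Time passes only in rows, so rows that repeat a pose let the fingers close. It gives the time, the measured TCP pose, the force and the opening at its end, in the units of the state.
- env.state(): the state, without advancing time (a new reading comes with each control period).
- cams.capture(name): name is "scene" or "top" or "wrist"; returns a dict with "image" (480x640x3 uint8, blue, green, red), "fx", "fy", "cx", "cy" (pixels), "cam_to_world" (4x4, takes a point from camera to world coordinates). Camera axes: x right, y down, z forward; pixel columns grow to the right and rows downward; lengths in m; the calibration is good to about 2 mm. A picture is of the moment at which its call begins. There is no depth.
- env.sign_off(): hands the job in, once; it reports no verdict.
The state is a dict: "t": time; "joints": joint angles; "qd": joint speeds; "joint_efforts": joint torques, N m; "position": TCP position; "tool_rot": TCP orientation; "contact_force": force on the tool from outside, world axes, zero at the start; "torque": the same for the moment, N m; "opening": finger opening in m.
Only numpy, scipy, OpenCV 4.12 (cv2) and the standard library are available. Lean on these libraries where they do the work, as an engineer would, in place of code of your own. Each camera call takes 0.05 s, during which the arm holds its last target.

## Working session

There is one attempt and no reset: what is moved stays moved. The work goes in short steps, Python scripts to look and compute and a tool call to move; the robot and the scene stay as the last step left them, time stands still between calls to the robot, and variables do not carry over. Pictures are saved under pics/ and viewed, and the job is handed in when it is done.

Besides the shell and the picture viewer there is one more tool, called after ">>>" as name(argument=value, ...) on one line, values as JSON. apply_moves: Moves the arm, as the interface text tells. Its arguments: {"type":"object","properties":{"rows":{"type":"string"}},"required":["rows"]}

```bash
ls; mkdir -p pics; python3 - <<'E'
from plant import env,cams
import cv2,numpy as np
s=env.state();print(s)
for n in("scene","top","wrist"):
    c=cams.capture(n);cv2.imwrite(f"pics/{n}0.png",c["image"]);print(n,c["fx"],c["fy"],c["cx"],c["cy"],np.round(c["cam_to_world"],4).tolist())
E
```

```text
pics
{'t': 0.0, 'joints': array([ 1.30350001,  0.41796199, -0.01031051,  1.61419573,  0.00471098,
        1.11072266, -0.0529887 ]), 'qd': array([-0.00157656,  0.00141702, -0.00097896, -0.00116061, -0.0006305 ,
        0.00102322, -0.00141663]), 'joint_efforts': array([ 1.89804377e-04, -8.64450288e+01,  6.79321848e-01, -4.34890366e+01,
        1.91414991e-02,  7.63432385e-03,  8.75503224e-05]), 'position': array([ 0.13984307, -0.60880713,  0.25265865]), 'tool_rot': array([ 9.93631803e-01,  1.12674046e-01, -1.20869929e-04, -6.20381123e-04]), 'contact_force': array([ 0.39812785, -1.08600248,  0.49473983]), 'torque': array([ 0.02369376, -0.02512958,  0.01549732]), 'opening': 0.08560356581577612}
scene 562.9449428564023 562.9449428564023 319.76840851770214 243.27896850918776 [[-0.9133, -0.2935, 0.2823, 0.249], [-0.4072, 0.6661, -0.6249, 0.5704], [-0.0046, -0.6857, -0.7279, 0.7416], [0.0, 0.0, 0.0, 1.0]]
top 441.61330968546383 441.61330968546383 326.10322231653595 229.7094492020201 [[0.0167, -0.9978, 0.0644, 0.4454], [-0.9997, -0.0178, -0.0161, 0.0209], [0.0172, -0.0641, -0.9978, 0.9216], [0.0, 0.0, 0.0, 1.0]]
wrist 375.8053382508185 375.8053382508185 311.8037953433472 239.1786433047959 [[0.2239, -0.9339, -0.2788, 0.2111], [-0.9746, -0.2149, -0.0629, -0.5919], [-0.0011, 0.2858, -0.9583, 0.3734], [0.0, 0.0, 0.0, 1.0]]
```

View pics/scene0.png

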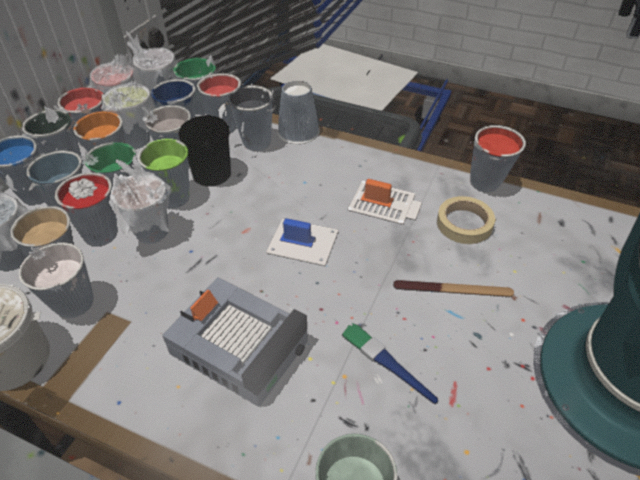

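View pics/top0.png

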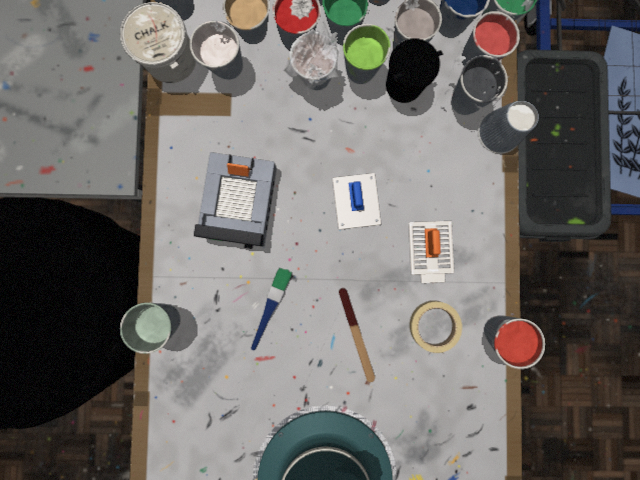

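The scene view shows the cleaner at about (240,335), the blue cover at (303,240) and the orange cover at (383,200). In the top view the slotted cover is near (432,247) with its lip toward the robot. The cleaner is near (237,200) with its hood toward the robot and its catch at (240,168). Next I'll measure these from an enlarged view.

```bash
cat > h.py <<'E'
import cv2,numpy as np
def ray(c,px,z):
    T=np.array(c["cam_to_world"]);p=np.atleast_2d(px).astype(float)
    d=np.c_[(p[:,0]-c["cx"])/c["fx"],(p[:,1]-c["cy"])/c["fy"],np.ones(len(p))]@T[:3,:3].T
    o=T[:3,3];return o+d*((z-o[2])/d[:,2])[:,None]
def proj(c,P):
    T=np.linalg.inv(np.array(c["cam_to_world"]));q=np.atleast_2d(P)@T[:3,:3].T+T[:3,3]
    return np.c_[q[:,0]/q[:,2]*c["fx"]+c["cx"],q[:,1]/q[:,2]*c["fy"]+c["cy"]]
E
python3 - <<'E'
from plant import env,cams
import cv2,numpy as np
from h import *
c=cams.capture("top");im=c["image"]
s=cams.capture("scene");si=s["image"]
def show(i,x,y,w,h,k,n):cv2.imwrite(n,cv2.resize(i[y:y+h,x:x+w],None,fx=k,fy=k,interpolation=cv2.INTER_CUBIC))
show(im,185,140,100,115,5,"pics/tclean.png")
show(im,400,210,65,80,7,"pics/tcov.png")
show(si,155,265,160,145,5,"pics/sclean.png") if 0 else show(si,155,265,160,145,4,"pics/sclean.png")
for nm,cc in(("top",c),("scene",s)):
    h=cv2.cvtColor(cc["image"],cv2.COLOR_BGR2HSV)
    m=cv2.inRange(h,(3,150,80),(18,255,255))
    for k in cv2.findContours(m,cv2.RETR_EXTERNAL,cv2.CHAIN_APPROX_NONE)[0]:
        if cv2.contourArea(k)>60: print(nm,cv2.boundingRect(k),cv2.contourArea(k),cv2.minAreaRect(k))
# white plate
h=cv2.cvtColor(im,cv2.COLOR_BGR2HSV);sub=im[210:290,400:465].min(2)
m=(sub>215).astype(np.uint8)*255
cv2.imwrite("pics/m.png",cv2.resize(m,None,fx=6,fy=6))
print(np.percentile(sub,[5,30,50,70,95]))
E
```

```text
top (495, 321, 47, 45) 1528.5 ((518.4000854492188, 342.7000427246094), (46.0629997253418, 43.826927185058594), 26.56505012512207)
top (425, 229, 15, 28) 342.5 ((432.0, 242.5), (27.0, 14.0), 90.0)
top (227, 163, 22, 13) 175.5 ((237.28379821777344, 169.29730224609375), (22.029462814331055, 10.028338432312012), 9.462322235107422)
scene (191, 291, 26, 29) 319.0 ((202.77049255371094, 305.47540283203125), (15.87657356262207, 28.936338424682617), 39.80556869506836)
scene (367, 180, 24, 10) 95.5 ((378.2941589355469, 184.32354736328125), (23.525955200195312, 5.335783958435059), 14.03624439239502)
scene (479, 129, 43, 27) 726.5 ((500.0, 142.0), (26.0, 42.0), 90.0)
scene (78, 112, 41, 27) 584.5 ((98.69811248779297, 124.44338989257812), (24.58753776550293, 39.01039505004883), 74.05460357666016)
[ 61. 164. 173. 177. 217.]
```

View pics/tclean.png

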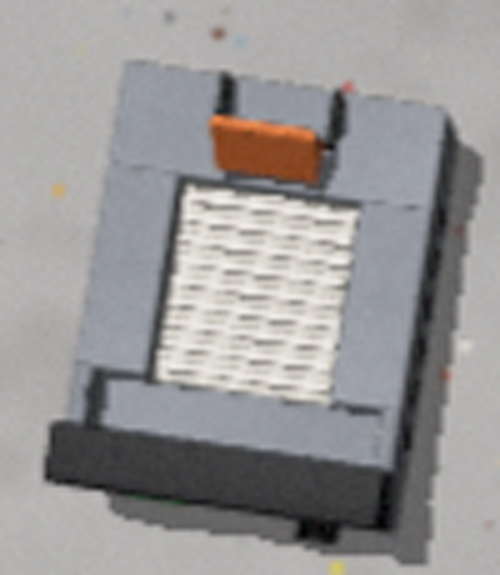

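View pics/tcov.png

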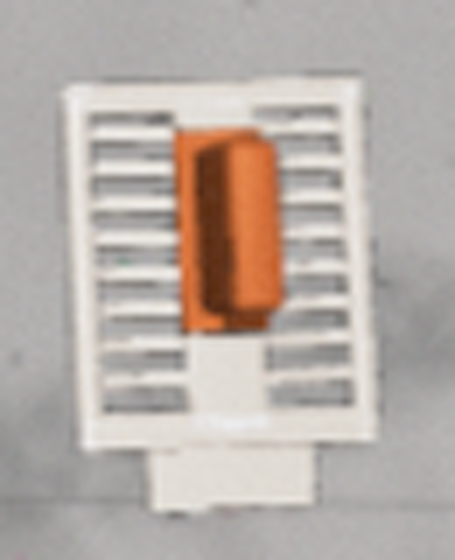

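View pics/sclean.png

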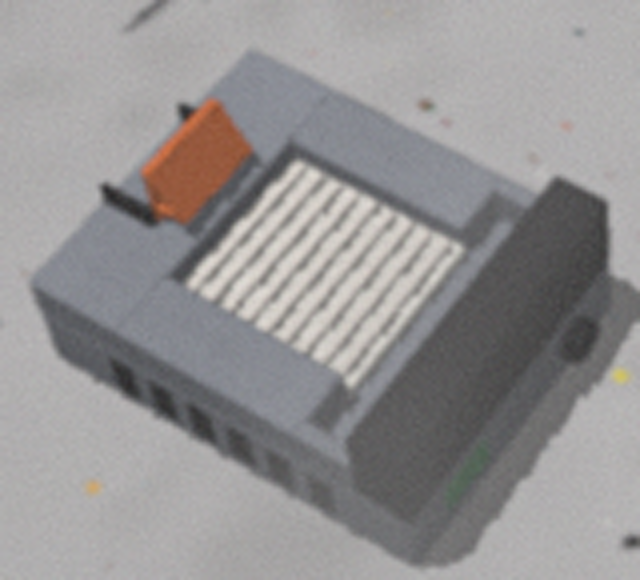

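View pics/wrist0.png

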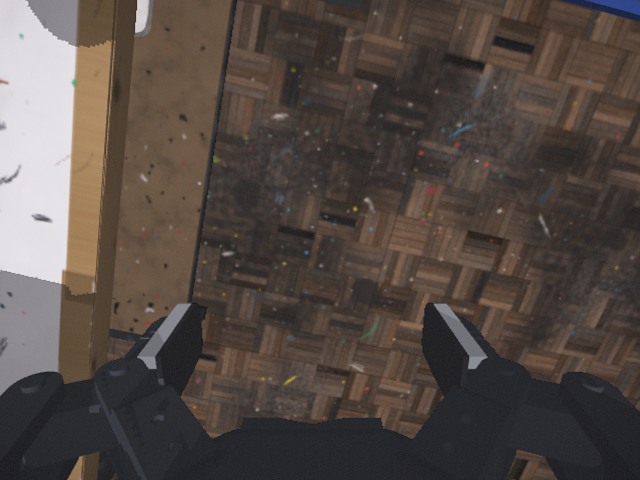

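In the crops, the plate corners show at (66,88), (358,80), (375,438) and (84,445) in tcov. The deck's far corners show at (128,62) and (448,108) in tclean. I'll fit both poses from these.

```bash
cat >> h.py <<'E'
def fit(L,W):
    L=np.array(L,float);W=np.array(W)[:,:2];a=L-L.mean(0);b=W-W.mean(0)
    th=np.arctan2((a[:,0]*b[:,1]-a[:,1]*b[:,0]).sum(),(a*b).sum())
    R=np.array([[np.cos(th),-np.sin(th)],[np.sin(th),np.cos(th)]])
    t=W.mean(0)-R@L.mean(0);return th,t,(W-(L@R.T+t))*1e3
def un(p,k,o):return (np.array(p,float)+.5)/k-.5+np.array(o)
E
python3 - <<'E'
from plant import env,cams
import numpy as np
from h import *
np.set_printoptions(precision=4,suppress=True)
c=cams.capture("top");s=cams.capture("scene")
W=ray(c,un([(66,86),(359,80),(376,440),(83,448)],7,(400,210)),.006)
th,t,r=fit([(.055,.045),(.055,-.045),(-.055,-.045),(-.055,.045)],W);print("cover",np.degrees(th),t);print(r)
print("sides",np.linalg.norm(W-np.roll(W,-1,0),axis=1))
# grip top centre z=.048
print("lip tip",ray(c,un([(155,512),(314,503)],7,(400,210)),.003))
g=ray(c,un([(230,140),(277,140),(282,308),(235,312)],7,(400,210)),.048);print("grip",g.mean(0),g)
L=[(.085,.065),(.085,-.065),(.042,.036),(.042,-.036)]
W=ray(c,un([(126,62),(449,107),(180,182),(360,207)],5,(185,140)),.055)
th,t,r=fit(L,W);print("cleaner",np.degrees(th),t);print(r)
S=ray(s,un([(34,284),(252,50)],4,(155,265)),.055);print("scene deck corners",S,"top",W[:2])
R=np.array([[np.cos(th),-np.sin(th)],[np.sin(th),np.cos(th)]])
for q in [(-.038,.057,.055),(-.038,-.057,.055),(-.038,.036,.055),(-.061,.06,.073),(-.061,-.06,.073)]:
    p=np.r_[R@q[:2]+t,q[2]];print(q,(proj(c,p)-[185,140]+.5)*5-.5,(proj(s,p)-[155,265]+.5)*4-.5)
E
```

```text
cover 2.6121964195966405 [ 0.4721 -0.213 ]
[[-0.9879 -0.9551]
 [-1.6995  1.1691]
 [ 1.1765  1.2752]
 [ 1.5109 -1.4892]]
sides [0.0878 0.1071 0.0872 0.1075]
lip tip [[ 0.3979 -0.1942  0.003 ]
 [ 0.4013 -0.2416  0.003 ]]
grip [ 0.4818 -0.2123  0.048 ] [[ 0.5058 -0.2048  0.048 ]
 [ 0.5061 -0.2182  0.048 ]
 [ 0.4584 -0.2197  0.048 ]
 [ 0.457  -0.2063  0.048 ]]
cleaner -6.924318684789827 [0.5586 0.1863]
[[ 0.5864 -0.7157]
 [ 0.8488  0.2555]
 [-0.7788  0.0589]
 [-0.6565  0.4014]]
scene deck corners [[0.6486 0.2412 0.055 ]
 [0.6336 0.1138 0.055 ]] top [[0.6514 0.2398 0.055 ]
 [0.636  0.1117 0.055 ]]
(-0.038, 0.057, 0.055) [[ 95.9326 372.4961]] [[314.6869 416.3657]]
(-0.038, -0.057, 0.055) [[384.0508 412.6204]] [[497.841  187.1114]]
(-0.038, 0.036, 0.055) [[149.0536 379.8939]] [[350.7471 371.2291]]
(-0.061, 0.06, 0.073) [[ 66.685  425.8855]] [[357.9858 425.9305]]
(-0.061, -0.06, 0.073) [[376.9589 469.0288]] [[551.6458 178.1047]]
```

```bash
cat >> h.py <<'E'
from scipy.spatial.transform import Rotation as Ro
def toolR(yaw,tilt):
    "yaw of tool x in world deg; tilt deg: cover's +x end raised"
    return Ro.from_euler('z',yaw,degrees=True)*Ro.from_euler('y',-tilt,degrees=True)*Ro.from_euler('x',180,degrees=True)
def row(p0,R0,p,R):
    rv=(R0.inv()*R).as_rotvec(degrees=True)/8; d=R0.inv().apply(np.array(p)-p0)/.05
    return np.round(np.r_[rv,d],3)
E
python3 - <<'E'
from plant import env,cams
from h import *
s=env.state();p0=s["position"];R0=Ro.from_quat(s["tool_rot"])
print(row(p0,R0,[.482,-.2125,.20],toolR(2.6,0)))
E
```

```text
[-2.000e-03  1.000e-03  1.293e+00  8.444e+00 -6.197e+00  1.064e+00]
```

>>> apply_moves(rows="0 0 1.29 8.44 -6.2 1.06 85;0 0 1.29 8.44 -6.2 1.06 85;0 0 1.29 8.44 -6.2 1.06 85;0 0 1.29 8.44 -6.2 1.06 85;0 0 1.29 8.44 -6.2 1.06 85;0 0 1.29 8.44 -6.2 1.06 85;0 0 1.29 8.44 -6.2 1.06 85;0 0 1.29 8.44 -6.2 1.06 85;0 0 1.29 8.44 -6.2 1.06 85;0 0 1.29 8.44 -6.2 1.06 85;0 0 1.29 8.44 -6.2 1.06 85;0 0 1.29 8.44 -6.2 1.06 85")

```text
t: 1.85
position: [0.4812, -0.2135, 0.2004]
tool_rot: [1.0, 0.022, -0.0, 0.0]
contact_force: [0.9, -0.4, -0.3]
opening: 0.0848
```

```bash
python3 - <<'E'
from plant import env,cams
from h import *
s=env.state();print(s["t"],s["position"],s["tool_rot"],s["contact_force"],np.abs(s["qd"]).max())
c=cams.capture("wrist");cv2.imwrite("pics/w1.png",c["image"])
c2=cams.capture("scene");h=cv2.cvtColor(c["image"],cv2.COLOR_BGR2HSV)
for k in cv2.findContours(cv2.inRange(h,(3,150,80),(18,255,255)),cv2.RETR_EXTERNAL,cv2.CHAIN_APPROX_NONE)[0]:
  if cv2.contourArea(k)>200: print(cv2.boundingRect(k),cv2.minAreaRect(k))
R=Ro.from_euler('z',2.6,degrees=True)
for q in [(.055,.045,.006),(.055,-.045,.006),(-.055,-.045,.006),(-.055,.045,.006),(.035,.008,.048),(.035,-.008,.048),(-.015,-.008,.048),(-.015,.008,.048)]:
    print(q,proj(c,R.apply(q)+[.472,-.213,0]))
E
```

```text
1.85 [ 0.4812244  -0.21352915  0.20040801] [ 9.99758280e-01  2.19854858e-02 -2.70499497e-05  1.41373607e-04] [ 0.86690541 -0.37653194 -0.2763288 ] 0.004131508145592394
(505, 457, 28, 23) ((518.5, 468.0), (27.0, 22.0), 0.0)
(296, 181, 31, 77) ((311.0, 219.0), (76.0, 30.0), 90.0)
(0.055, 0.045, 0.006) [[256.84945462 161.72742334]]
(0.055, -0.045, 0.006) [[366.05888562 161.56589754]]
(-0.055, -0.045, 0.006) [[361.23199137 284.84205594]]
(-0.055, 0.045, 0.006) [[262.08857868 284.9817342 ]]
(0.035, 0.008, 0.048) [[300.53378243 194.50444841]]
(0.035, -0.008, 0.048) [[322.38511055 194.47253796]]
(-0.015, -0.008, 0.048) [[321.95586827 258.88539299]]
(-0.015, 0.008, 0.048) [[301.18348139 258.91496588]]
```

View pics/w1.png

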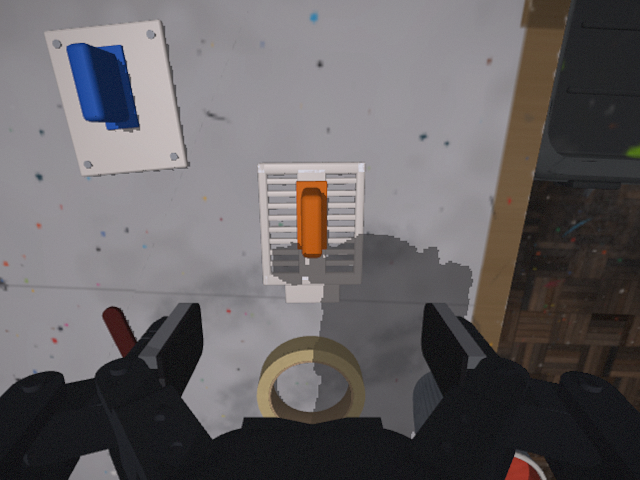

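The projected corners match the wrist picture within 1–2 px: plate about (258,163)–(365,285), grip centre about (311,219). I'll descend and grip.

>>> apply_moves(rows="0 0 0 0.02 -0.02 1.2 85;0 0 0 0.02 -0.02 2.3 85;0 0 0 0.02 -0.02 3.0 85;0 0 0 0.02 -0.02 3.29 85;0 0 0 0.02 -0.02 3.29 85;0 0 0 0.02 -0.02 3.29 5;0 0 0 0.02 -0.02 3.29 5;0 0 0 0.02 -0.02 3.29 5;0 0 0 0.02 -0.02 3.29 5;0 0 0 0.02 -0.02 3.29 5;0 0 0 0.02 -0.02 3.29 5;0 0 0 0.02 -0.02 3.29 5")

```text
t: 3.45
position: [0.4831, -0.2117, 0.0363]
tool_rot: [1.0, 0.023, 0.0, 0.0]
contact_force: [-2.1, -0.5, 9.0]
opening: 0.0152
```

>>> apply_moves(rows="0 0 0 0 0 -0.4 5;0 0 0 0 0 -1.2 5;0 0 0 0 0 -2.2 5;0 0 0 0 0 -3.2 5;0 0 0 0 0 -3.6 5;0 0 0 0 0 -3.6 5")

```text
t: 4.2
position: [0.4832, -0.2117, 0.217]
tool_rot: [1.0, 0.023, 0.001, 0.001]
contact_force: [-0.8, 0.5, -1.2]
opening: 0.0152
```

```bash
python3 - <<'E'
from plant import env,cams
from h import *
s=env.state();print(s["t"],s["position"],s["tool_rot"],s["contact_force"],s["opening"])
c=cams.capture("scene");cv2.imwrite("pics/s2.png",c["image"])
c=cams.capture("wrist");cv2.imwrite("pics/w2.png",c["image"])
E
```

```text
4.2 [ 0.48320882 -0.21168701  0.21701349] [9.99739962e-01 2.27700840e-02 1.09127626e-03 5.83220839e-04] [-0.78783721  0.53733913 -1.21920316] 0.015173038230475774
```

View pics/s2.png

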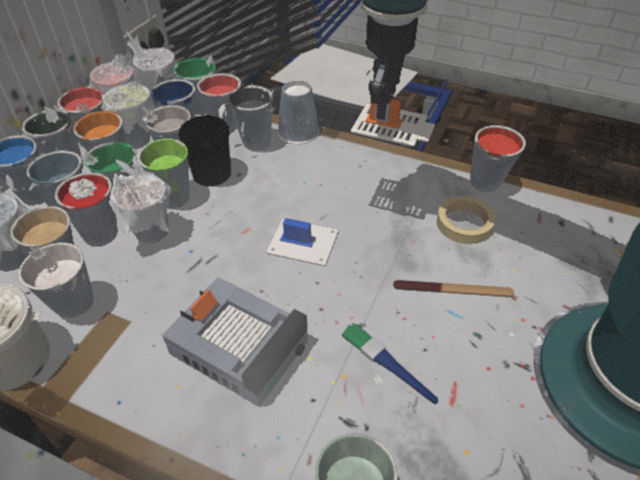

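View pics/w2.png

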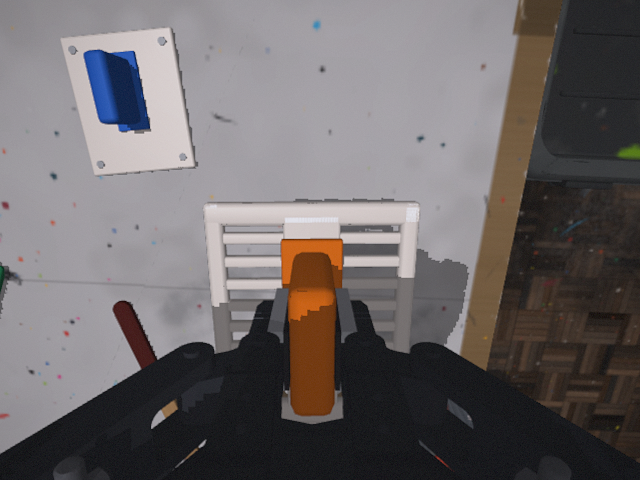

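```bash
cat >> h.py <<'E'
G=np.array([.0111,0.0008,.0363])   # TCP in cover frame
CO=np.array([.5575,.1868,0]);CY=-6.9
def tcp(tx,tz,tilt,ty=0,co=CO,cy=CY):
    "lip tip at cleaner (tx,ty,tz) m, tilt deg -> world TCP pos, Rot"
    Rc=Ro.from_euler('z',cy,degrees=True)*Ro.from_euler('y',-tilt,degrees=True)
    base=co+Ro.from_euler('z',cy,degrees=True).apply([tx,ty,tz])
    return base+Rc.apply(G+[.073,0,0]),toolR(cy,tilt)
def cover_pts(s,q):
    "cover-frame points -> world, from state"
    Rt=Ro.from_quat(s["tool_rot"]);Rc=Rt*Ro.from_euler('x',180,degrees=True)
    return Rc.apply(np.atleast_2d(q)-G)+s["position"]
E
python3 - <<'E'
from plant import env,cams
from h import *
s=env.state();c=cams.capture("wrist")
print(proj(c,cover_pts(s,[(.055,.045,.006),(.055,-.045,.006),(.035,.008,.006),(.035,-.008,.006)])))
p0=s["position"];R0=Ro.from_quat(s["tool_rot"])
p,R=tcp(-.020,.122,25);print(p);print(row(p0,R0,p,R))
E
```

```text
[[205.18775851 201.96612615]
 [426.25743656 201.97043228]
 [296.6359687  248.68970521]
 [334.52176855 248.6908195 ]]
[0.59817948 0.18268308 0.19044117]
[-0.262  3.125  1.17   2.675 -7.766  0.49 ]
```

The cover is held square in the jaws. Its far edge is at (205,205)–(418,203), within 2 mm of prediction. I'll carry it over the cleaner, tilting 25°.

>>> apply_moves(rows="0 0 0.3 0.6 -1 -0.1 5;-0.1 1 0.5 1.2 -2.2 -0.1 5;-0.2 2 0.8 1.8 -3.4 0 5;-0.26 2.8 1.1 2.3 -4.6 0.2 5;-0.26 3.13 1.17 2.6 -5.8 0.4 5;-0.26 3.13 1.17 2.67 -6.9 0.49 5;-0.26 3.13 1.17 2.67 -7.77 0.49 5;-0.26 3.13 1.17 2.67 -7.77 0.49 5;-0.26 3.13 1.17 2.67 -7.77 0.49 5;-0.26 3.13 1.17 2.67 -7.77 0.49 5")

```text
t: 5.6
position: [0.5984, 0.1812, 0.1907]
tool_rot: [0.974, -0.06, 0.216, 0.014]
contact_force: [1.8, -0.1, -1.7]
opening: 0.0152
```

```bash
sed -i 's/^G=.*/G=np.array([.0111,0.0,.0363])/' h.py; python3 - <<'E'
from plant import env,cams
from h import *
s=env.state();print(s["t"],s["position"],s["joints"],s["contact_force"],s["opening"],np.abs(s["qd"]).max())
p,R=tcp(-.020,.122,25);print("err",row(s["position"],Ro.from_quat(s["tool_rot"]),p,R))
np.save("cmd.npy",np.r_[p,R.as_quat()])
C=[]
for n in("scene","top","wrist"):
    c=cams.capture(n);cv2.imwrite(f"pics/{n}3.png",c["image"]);C.append(c)
    P=cover_pts(s,[(.055,.045,.006),(.055,-.045,.006),(-.055,-.045,.006),(-.055,.045,.006),(-.073,.025,.005),(-.073,-.025,.005)])
    print(n,proj(c,P).round(1).tolist())
c=C[0];cv2.imwrite("pics/s3z.png",cv2.resize(c["image"][150:400,120:380],None,fx=2.4,fy=2.4,interpolation=cv2.INTER_CUBIC))
c=C[1];cv2.imwrite("pics/t3z.png",cv2.resize(c["image"][90:290,130:330],None,fx=3,fy=3,interpolation=cv2.INTER_CUBIC))
E
```

```text
5.6 [0.59837401 0.18122433 0.19066912] [-0.282911    0.3439202  -0.19711036  1.95831597  0.60026834  0.55071384
 -2.61984963] [ 1.75891237 -0.09643674 -1.73361887] 0.01519534776777077 0.007107296974891165
err [ 0.009 -0.005 -0.01  -0.009 -0.012  0.001]
scene [[148.0, 266.5], [192.3, 225.1], [252.8, 274.1], [212.8, 319.1], [232.5, 317.3], [254.3, 292.0]]
top [[203.6, 131.6], [256.2, 139.1], [251.6, 200.4], [201.6, 193.4], [212.5, 204.3], [240.0, 208.2]]
wrist [[204.0, 202.3], [424.6, 202.3], [405.5, 423.1], [222.4, 423.1], [264.6, 450.6], [363.1, 450.6]]
```

View pics/s3z.png

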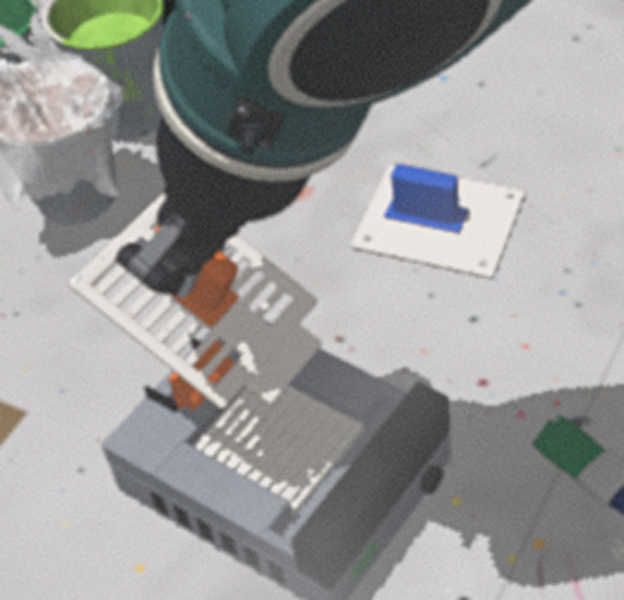

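View pics/t3z.png

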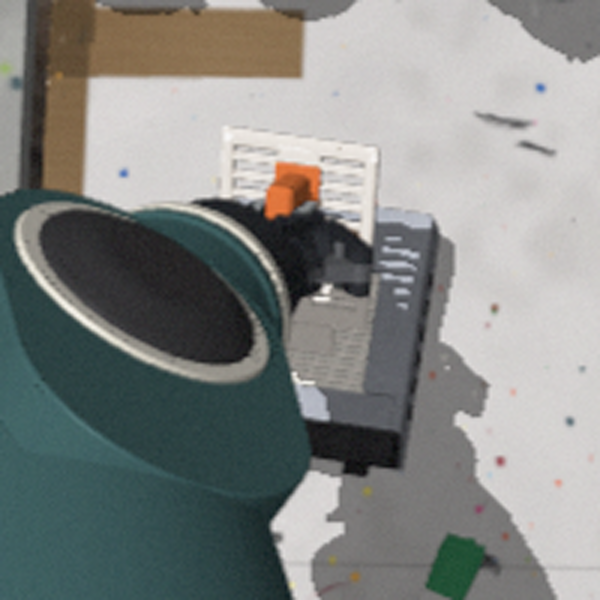

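View pics/wrist3.png

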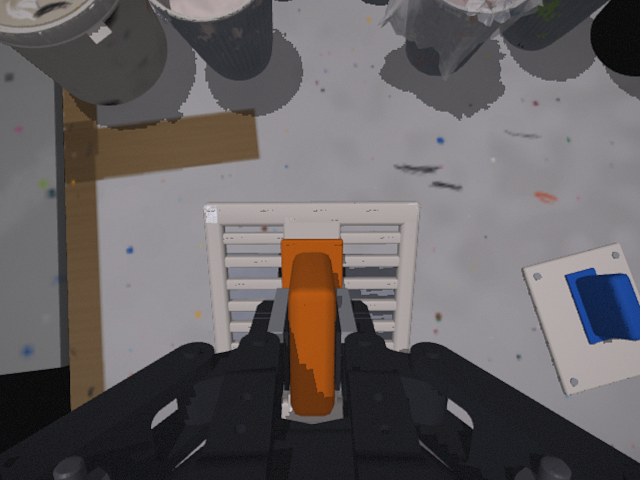

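The measured pose agrees with the plan, with cover corners within about 2 px in the scene and top views. I'll work out the descent and the slide-in.

```bash
python3 - <<'E'
from plant import env,cams
from h import *
s=env.state();p0=s["position"];R0=Ro.from_quat(s["tool_rot"])
for a in [(-.020,.072,25),(-.04,.0623,25),(-.060,.053,25),(-.0725,.047,25)]: print(a,row(p0,R0,*tcp(*a)))
E
```

```text
(-0.02, 0.072, 25) [ 0.005 -0.011 -0.01  -0.439 -0.006  0.915]
(-0.04, 0.0623, 25) [ 0.005 -0.011 -0.01  -0.883 -0.005  0.921]
(-0.06, 0.053, 25) [ 0.005 -0.011 -0.01  -1.325 -0.004  0.92 ]
(-0.0725, 0.047, 25) [ 0.005 -0.011 -0.01  -1.602 -0.004  0.923]
```

>>> apply_moves(rows="0 0 0 -0.2 0 0.4 5;0 0 0 -0.44 0 0.8 5;0 0 0 -0.6 0 0.92 5;0 0 0 -0.8 0 0.92 5;0 0 0 -1 0 0.92 5;0 0 0 -1.1 0 0.92 5;0 0 0 -1.2 0 0.92 5;0 0 0 -1.2 0 0.92 5")

```text
t: 6.75
position: [0.5636, 0.1872, 0.1244]
tool_rot: [0.974, -0.058, 0.217, 0.013]
contact_force: [-0.0, -0.3, -1.6]
opening: 0.0152
```

```bash
python3 - <<'E'
from plant import env,cams
from h import *
s=env.state();print(s["t"],s["position"],s["contact_force"],s["opening"])
for n in("scene","top"):
    c=cams.capture(n)
    cv2.imwrite(f"pics/{n}4.png",cv2.resize(c["image"][240:400,150:320] if n=="scene" else c["image"][120:270,170:300],None,fx=4,fy=4,interpolation=cv2.INTER_CUBIC))
E
```

```text
6.75 [0.56362759 0.18716691 0.12435213] [-0.02059585 -0.29529174 -1.63143502] 0.015192734947260979
```

View pics/scene4.png

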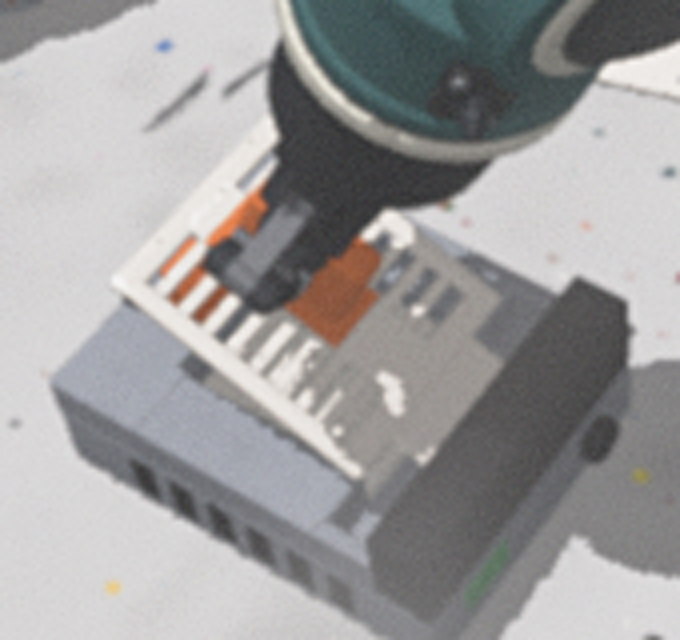

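View pics/top4.png

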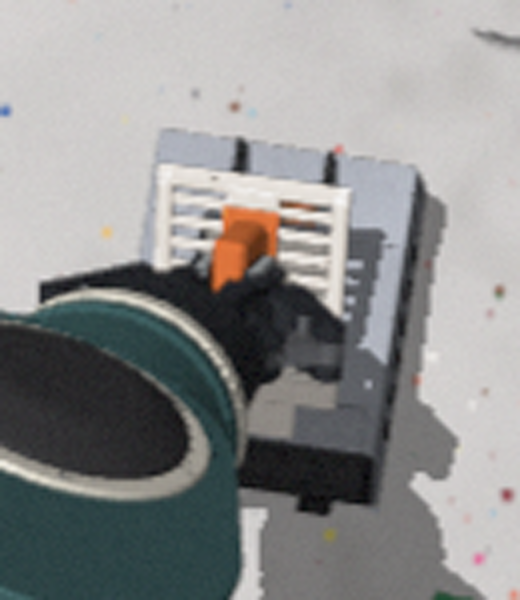

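No contact so far. The cover is tilted and square to the cleaner, with its lip at the mouth (scene crop (360,470), hood edge about (370,540)–(570,290)). I'll slide it in.

>>> apply_moves(rows="0 0 0 -0.1 0 0 5;0 0 0 -0.2 0 0 5;0 0 0 -0.3 0 0 5;0 0 0 -0.4 0 0 5;0 0 0 -0.4 0 0 5")

```text
t: 7.48
position: [0.5465, 0.1891, 0.1163]
tool_rot: [0.974, -0.059, 0.218, 0.013]
contact_force: [7.8, -2.4, -2.6]
opening: 0.0151
```

```bash
python3 - <<'E'
from plant import env,cams
from h import *
s=env.state();p0=s["position"];R0=Ro.from_quat(s["tool_rot"]);print(s["t"],p0,s["contact_force"],s["opening"])
Ci=Ro.from_euler('z',-CY,degrees=True)
print("tip in cleaner mm",Ci.apply(cover_pts(s,[-.073,0,0])-CO)*1e3)
for a in [(-.0725,.047,25),(-.0727,.0485,20),(-.0728,.0503,15),(-.073,.052,10),(-.073,.0535,5),(-.073,.0550,2),(-.073,.055,0),(-.073,.053,0),(-.073,.054,-1.)]: print(a,row(p0,R0,*tcp(*a)))
c=cams.capture("scene")
cv2.imwrite(f"pics/scene5.png",cv2.resize(c["image"][240:400,150:320],None,fx=4,fy=4,interpolation=cv2.INTER_CUBIC))
E
```

```text
7.475 [0.54653532 0.18914738 0.1163105 ] [ 7.77473807 -2.4212072  -2.59184548] 0.01512760216136933
tip in cleaner mm [[-71.81036928   1.05250471  47.65984476]]
(-0.0725, 0.047, 25) [-0.004 -0.025 -0.002 -0.016  0.02   0.012]
(-0.0727, 0.0485, 20) [-0.004 -0.65  -0.001  0.05   0.02   0.133]
(-0.0728, 0.0503, 15) [-4.000e-03 -1.275e+00 -1.000e-03  1.070e-01  2.000e-02  2.530e-01]
(-0.073, 0.052, 10) [-4.00e-03 -1.90e+00 -1.00e-03  1.47e-01  2.00e-02  3.78e-01]
(-0.073, 0.0535, 5) [-4.000e-03 -2.525e+00 -1.000e-03  1.750e-01  2.100e-02  5.100e-01]
(-0.073, 0.055, 2) [-4.00e-03 -2.90e+00 -1.00e-03  1.91e-01  2.10e-02  5.78e-01]
(-0.073, 0.055, 0) [-4.00e-03 -3.15e+00 -1.00e-03  1.90e-01  2.10e-02  6.42e-01]
(-0.073, 0.053, 0) [-4.00e-03 -3.15e+00 -1.00e-03  1.73e-01  2.10e-02  6.78e-01]
(-0.073, 0.054, -1.0) [-4.000e-03 -3.275e+00 -1.000e-03  1.800e-01  2.100e-02  6.920e-01]
```

View pics/scene5.png

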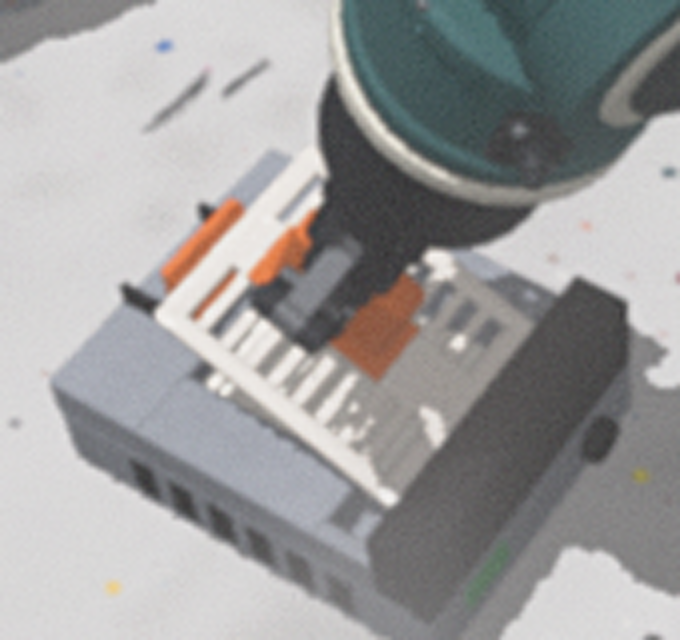

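The 8 N along +x shows the lip has reached the slot's end wall, so my frame is about 2 mm off in x. I'll back off 1–2 mm and swing down in stages.

>>> apply_moves(rows="0 0 0 0.03 0 0.02 5;0 -0.65 0 0.09 0 0.15 5;0 -1.27 0 0.145 0 0.27 5;0 -1.27 0 0.145 0 0.27 5;0 -1.9 0 0.185 0 0.395 5;0 -1.9 0 0.185 0 0.395 5")

```text
t: 8.28
position: [0.5627, 0.1866, 0.1013]
tool_rot: [0.994, -0.061, 0.087, 0.005]
contact_force: [-1.0, -0.5, -1.3]
opening: 0.0151
```

```bash
python3 - <<'E'
from plant import env,cams
from h import *
s=env.state();p0=s["position"];R0=Ro.from_quat(s["tool_rot"]);print(s["t"],p0,s["contact_force"],s["torque"],s["opening"])
Ci=Ro.from_euler('z',-CY,degrees=True)
print("tip in cleaner mm",Ci.apply(cover_pts(s,[-.073,0,0])-CO)*1e3, "end",Ci.apply(cover_pts(s,[.055,0,0])-CO)*1e3)
for a in [(-.071,.052,10),(-.071,.0535,5),(-.071,.0545,2),(-.071,.055,0),(-.071,.053,0),(-.071,.054,-1.5)]: print(a,row(p0,R0,*tcp(*a)))
c=cams.capture("scene")
cv2.imwrite(f"pics/scene6.png",cv2.resize(c["image"][240:400,150:320],None,fx=4,fy=4,interpolation=cv2.INTER_CUBIC))
E
```

```text
8.275 [0.56267383 0.18663949 0.10126802] [-0.97393046 -0.48248739 -1.25752147] [ 0.03809554  0.41646826 -0.05572765] 0.015147435747054301
tip in cleaner mm [[-71.41065663   0.53262411  50.98783275]] end [[54.66554781  0.38858931 73.09597439]]
(-0.071, 0.052, 10) [ 0.005  0.007 -0.008  0.011  0.009 -0.02 ]
(-0.071, 0.0535, 5) [ 0.004 -0.618 -0.008  0.073  0.009  0.1  ]
(-0.071, 0.0545, 2) [ 0.004 -0.993 -0.008  0.104  0.009  0.172]
(-0.071, 0.055, 0) [ 0.004 -1.243 -0.008  0.122  0.009  0.224]
(-0.071, 0.053, 0) [ 0.004 -1.243 -0.008  0.115  0.009  0.263]
(-0.071, 0.054, -1.5) [ 0.004 -1.431 -0.009  0.129  0.009  0.29 ]
```

View pics/scene6.png

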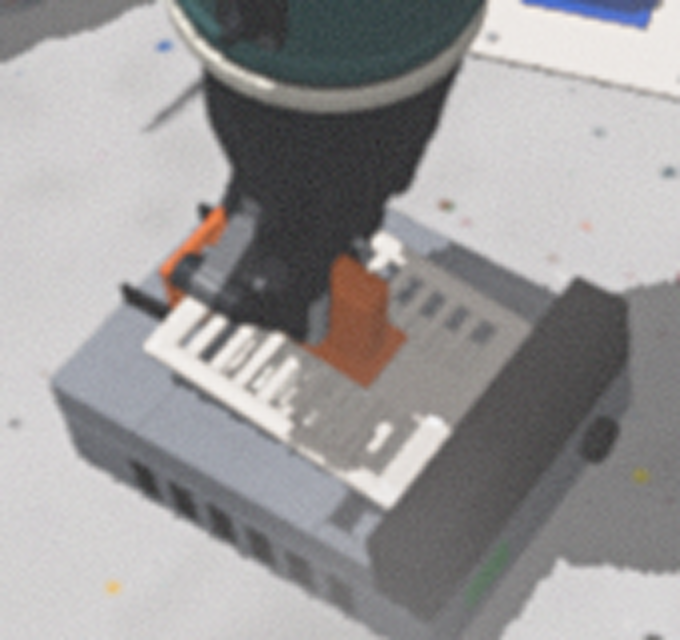

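The lip sits under the hood at 10° tilt, with forces near zero. I'll press the other end down past the catch.

>>> apply_moves(rows="0 -0.3 0 0.04 0 0.04 5;0 -0.62 0 0.07 0 0.1 5;0 -0.99 0 0.1 0 0.17 5;0 -1.24 0 0.12 0 0.22 5;0 -1.24 0 0.12 0 0.25 5;0 -1.24 0 0.12 0 0.25 5")

```text
t: 9.07
position: [0.5701, 0.1863, 0.0913]
tool_rot: [0.998, -0.06, 0.001, 0.001]
contact_force: [-8.4, -3.1, 18.9]
opening: 0.0155
```

```bash
cat > l.py <<'E'
import sys
from plant import env,cams
from h import *
s=env.state();p0=s["position"];R0=Ro.from_quat(s["tool_rot"]);print(s["t"],p0,s["contact_force"],s["torque"],s["opening"])
Ci=Ro.from_euler('z',-CY,degrees=True)
print("tip in cleaner mm",Ci.apply(cover_pts(s,[-.073,0,0])-CO)*1e3, "end",Ci.apply(cover_pts(s,[.055,0,0])-CO)*1e3)
n=sys.argv[1]
c=cams.capture("scene")
a=cv2.resize(c["image"][260:385,150:320],None,fx=4,fy=4,interpolation=cv2.INTER_CUBIC)
cv2.imwrite(f"pics/scene{n}.png",a)
c=cams.capture("top")
a=cv2.resize(c["image"][140:265,180:300],None,fx=4,fy=4,interpolation=cv2.INTER_CUBIC)
cv2.imwrite(f"pics/top{n}.png",a)
E
python3 l.py 7
```

```text
9.075 [0.57008175 0.1863269  0.09131562] [-8.35390348 -3.10940374 18.8902939 ] [-0.32404409  2.02859401  0.16262321] 0.015541036589202166
tip in cleaner mm [[-71.51209068   0.95948182  54.92213965]] end [[56.48781445  1.02291634 55.0644894 ]]
```

View pics/scene7.png

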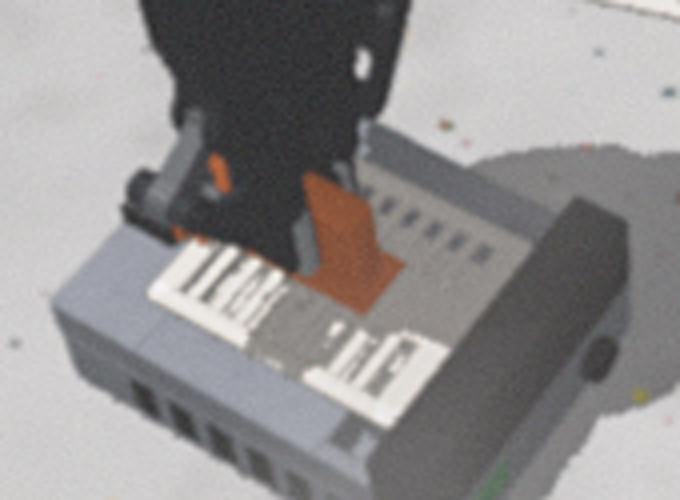

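View pics/top7.png

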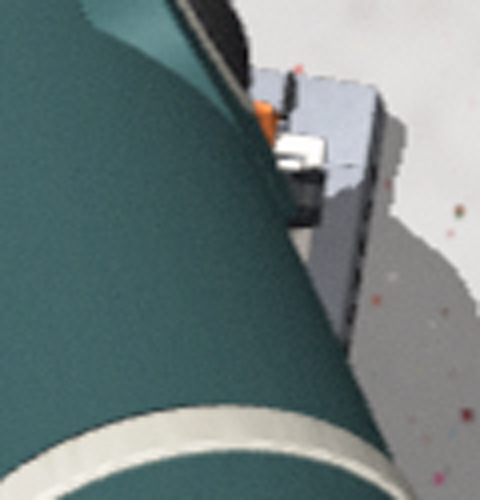

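```bash
python3 - <<'E'
from plant import env,cams
import cv2
c=cams.capture("wrist");cv2.imwrite("pics/w8.png",c["image"])
E
```

```text
(no output)
```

View pics/w8.png

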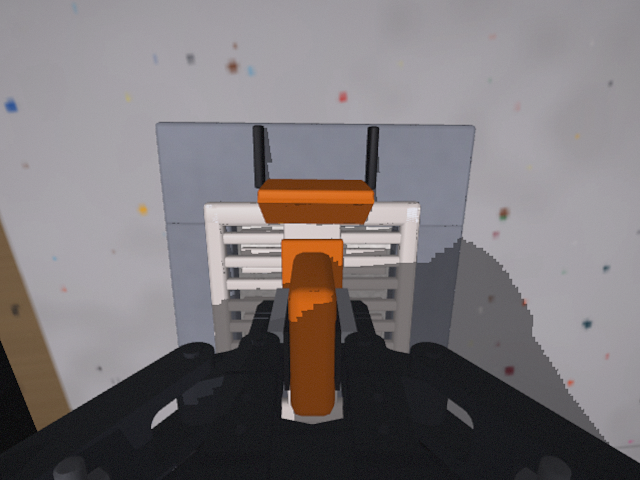

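The wrist view shows the orange catch, about (260–375, 180–222), lying over the cover's far edge at row 205, so it has snapped. I'll ease off, open and go straight up.

>>> apply_moves(rows="0 0 0 0 0 -0.02 5;0 0 0 0 0 -0.03 50;0 0 0 0 0 -0.03 50;0 0 0 0 0 -0.03 50;0 0 0 0 0 -0.03 50;0 0 0 0 0 -0.03 50;0 0 0 0 0 -0.4 50;0 0 0 0 0 -1.2 50;0 0 0 0 0 -2.2 50;0 0 0 0 0 -3 50;0 0 0 0 0 -3 50")

```text
t: 10.6
position: [0.5717, 0.1867, 0.245]
tool_rot: [0.998, -0.06, 0.003, -0.001]
contact_force: [-0.5, -0.1, -0.9]
opening: 0.0502
```

```bash
python3 l.py 9; python3 - <<'E'
from plant import env,cams
import cv2
c=cams.capture("wrist");cv2.imwrite("pics/w9.png",c["image"])
E
```

```text
10.6 [0.57172954 0.18665307 0.24498774] [-0.49176333 -0.14989293 -0.85006237] [-0.02890596  0.07219986  0.00991521] 0.05017339049174393
tip in cleaner mm [[-69.7629214    1.64994708 208.24404017]] end [[ 58.23529135   1.66400139 208.92030608]]
```

View pics/scene9.png

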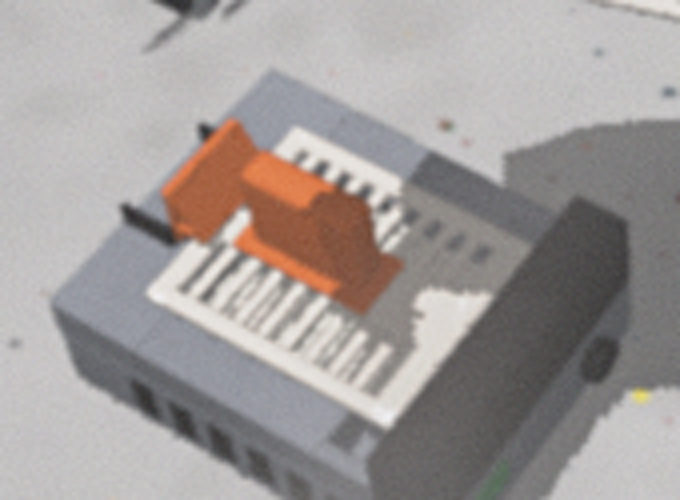

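View pics/w9.png

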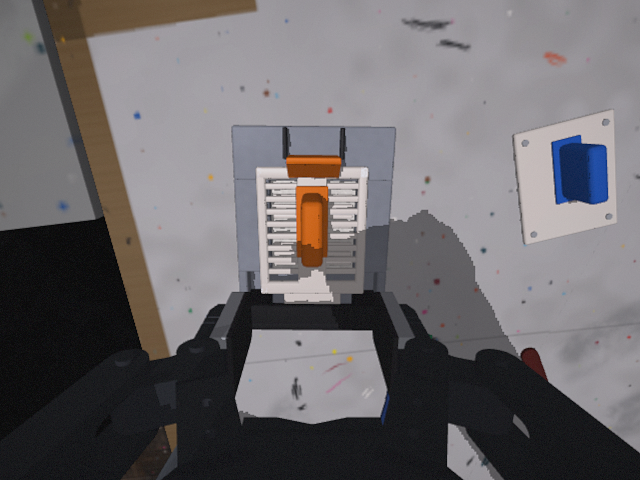

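The cover looks flat, with the catch over its far edge (wrist (288–340,157–178), plate edge row 169) and the lip under the hood. I'll make one numeric check before handing in.

```bash
python3 - <<'E'
from plant import env,cams
from h import *
np.set_printoptions(precision=1,suppress=True)
Ci=Ro.from_euler('z',-CY,degrees=True)
c=cams.capture("wrist");s=cams.capture("scene")
W=ray(c,[(257,168.5),(367.5,168.5),(363.5,293),(260,293)],.061)
print("plate wrist",Ci.apply(W-CO)*1e3,np.linalg.norm(W-np.roll(W,-1,0),axis=1)*1e3)
print("deck end wrist",Ci.apply(ray(c,[(232,126),(395,127)],.055)-CO)*1e3)
S=ray(s,un([(150,293),(294,128)],4,(150,260)),.061);print("plate +x corners scene",Ci.apply(S-CO)*1e3)
print("deck corners scene",Ci.apply(ray(s,un([(54,303),(272,70)],4,(150,260)),.055)-CO)*1e3)
h=cv2.cvtColor(cams.capture("top")["image"],cv2.COLOR_BGR2HSV)
m=cv2.inRange(h,(105,150,60),(130,255,255))[150:240,320:400];k=np.argwhere(m);print("blue top centroid",k.mean(0)+[150,320])
i=cv2.cvtColor(cv2.imread("pics/top0.png"),cv2.COLOR_BGR2HSV);k=np.argwhere(cv2.inRange(i,(105,150,60),(130,255,255))[150:240,320:400]);print(k.mean(0)+[150,320])
E
```

```text
plate wrist [[ 54.3  44.8  61. ]
 [ 54.3 -42.4  61. ]
 [-52.8 -43.5  61. ]
 [-52.8  46.6  61. ]] [ 87.2 107.1  90.1 107.1]
deck end wrist [[ 86.4  63.7  55. ]
 [ 85.7 -63.4  55. ]]
plate +x corners scene [[ 53.4  46.   61. ]
 [ 55.2 -41.1  61. ]]
deck corners scene [[ 84.2  64.6  55. ]
 [ 84.4 -63.4  55. ]]
blue top centroid [196.1 355.8]
[196.1 355.8]
```

```bash
python3 - <<'E'
from plant import env
print(env.sign_off(),env.state()["t"])
E
```

```text
the job is handed in; nothing more can be done
the job is handed in; nothing more can be done
```

The slotted cover is home on the air cleaner, and I handed the job in at about 11 s of the 38 s allowed. I gripped it by the orange grip, slid its lip under the black hood at about 25° tilt, and swung the other end down until the orange catch snapped over it. Then I let go and raised the gripper about 150 mm clear.

**Last checks:**
- **Seating:** the wrist and scene views show the plate flat, with its far edge under the catch and its lip under the hood. In both views its far edge measured within about 2 mm of its expected place relative to the deck. When I pressed it down, the tool's position put both ends of the cover at the 55 mm deck height.
- **Blue cover:** its centroid in the top view is unchanged to 0.1 px.
- **Forces:** the highest reading at the end of any move was about 19 N down, after the cover's end was pressed down past the catch. After release the readings were about 1 N, with the robot touching nothing.

**Disagreements:**
- The top and scene cameras differed by 2–3 mm on where the cleaner is.
- The lip met the slot's end wall (about 8 N) some 2 mm earlier than my estimate, so I backed off 1–2 mm before swinging it down.
- Measured plate sides came out up to 3 mm short of the given sizes.

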